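Roll the edge trim of the model base home

TASK

Take the hand roller from its plywood stand and roll it along the whole pale edge trim of the model base, pressing firmly and steadily (about 15 N, never more than 30 N) until every one of the six trim links is seated fully home on the bed beneath. Only the roller may touch the base and its trim. Then set the roller back in its stand, hanging upright by its plate as at the start, let go of it, and leave the other things where they are.

Things in the scene. Friction and masses are not known exactly. Their poses are not given: they have to be found in the camera images.
- modelbase: Tan board 160 x 240 mm (x, y), fixed; its top is 30 mm above its origin (centre of its footprint), which lies 0 to 12 mm above the bench. A channel along its y, 45 mm to the -x side of its centre, holds the trim. Low cardboard walls, to 65 mm above the origin, stand on its +x part, 85 mm or more from the trim's centre line.
- trim_a (a point): The -y end of the trim's centre line, 5 mm above the board's top: about the height of a seated link's top. The trim is 6 rigid links in a row, white and pale blue by turns, each 18 mm wide and 30 mm along y. The bed under them is wavy and not measured: links seat at different heights, anywhere from 3 mm above to 3 mm below this point, so seating must be felt.
- trim_b (a point): The +y end of the trim's centre line, same height as trim_a, 180 mm from it. Loose, the links' tops stand 5 to 6 mm above this height. Firm rolling at 12 to 20 N seats the links; more than 30 N between roller and base or trim counts as damage.
- roller: Hand roller, about 0.4 kg, origin at the lowest point of its wheel, z up. Black wheel 48 mm in diameter, 32 mm wide, on an axle along x, so it rolls along its y. Over it an aluminium plate 50 (x) x 86 (y) x 8 mm, its underside 48 mm above the origin. Starts hanging in the stand.
- roller_grip (a point): Grip point in the red block handle, 88 mm above the roller's origin. The handle is 46 (x) x 24 (y) x 50 mm, from 56 to 106 mm above the origin; grip it across its 24 mm, fingers closing along y.
- rollwheel (a joint): Turn of the roller's wheel, rad, 0 at the start; 1 rad is 24 mm of rolling.
- stand: Fixed plywood stand, origin at the centre of its underside. Two uprights 60 (x) x 18 (y) x 56 mm high, 62 mm apart along y: the roller hangs with its wheel in the gap (7 mm of play each way) and its plate on both uprights, roller x along the stand's x (either way round), roller origin 8 mm above the stand's.
- gluegun: Bystander: white glue gun on a dark foot, 70 x 90 x 58 mm, origin under its centre.
- jar: Bystander: brown jar with a yellow cap, 70 mm wide, 90 mm high, origin under its centre.
- snacktray: Bystander: cardboard tray of sweets, 80 x 80 x 30 mm, origin under its centre.
- link1 (a joint): Trim link 1 of 6, counted from trim_a: how far it is pressed down, m; 0 fully loose. Home is a hard stop somewhere between 0.003 and 0.009. It slides only straight down, needs about 6 N to move and stays where it is left. The reading is noisy.
- link2 (a joint): Trim link 2 of 6, counted from trim_a: how far it is pressed down, m; 0 fully loose. Home is a hard stop somewhere between 0.003 and 0.009. It slides only straight down, needs about 6 N to move and stays where it is left. The reading is noisy.
- link3 (a joint): Trim link 3 of 6, counted from trim_a: how far it is pressed down, m; 0 fully loose. Home is a hard stop somewhere between 0.003 and 0.009. It slides only straight down, needs about 6 N to move and stays where it is left. The reading is noisy.
- link4 (a joint): Trim link 4 of 6, counted from trim_a: how far it is pressed down, m; 0 fully loose. Home is a hard stop somewhere between 0.003 and 0.009. It slides only straight down, needs about 6 N to move and stays where it is left. The reading is noisy.
- link5 (a joint): Trim link 5 of 6, counted from trim_a: how far it is pressed down, m; 0 fully loose. Home is a hard stop somewhere between 0.003 and 0.009. It slides only straight down, needs about 6 N to move and stays where it is left. The reading is noisy.
- link6 (a joint): Trim link 6 of 6, counted from trim_a: how far it is pressed down, m; 0 fully loose. Home is a hard stop somewhere between 0.003 and 0.009. It slides only straight down, needs about 6 N to move and stays where it is left. The reading is noisy.
Mind the look-alikes: they are no part of the job. What is shaped like the roller but purple is not meant. Of the things that look like the stand, the smaller one is meant.

How it is judged:
By the outcome, as a careful person would: the job done as asked, in the order asked, and still so for the second after the job is handed in, with the robot touching nothing.
It also fails if it takes over 72 s, if anything falls off the work surface, if the arm or the gripper's body presses on something with over 40 N, if the wrist force passes 120 N, or if a joint passes its speed limit or range.

ROBOT

A 6-joint arm with a two-finger parallel gripper is mounted at the origin on the work surface. World frame = base frame: x ahead of the robot, y to its left, z up, the work surface at z = 0. Lengths are in m, angles in degrees, forces in N, time in s.
With the tool pointing down it reaches from about 0.4 to 0.825 m from the base axis. Payload 7 kg.
Tool frame: the origin (TCP) lies on the centre line of the jaws, within the pads' length; the fingertips stand 19 mm ahead of it and the grasp point (between the pads) is the TCP (r.tip_extent is the distance from the TCP to the fingertips, in m); z points along the fingers, y is the line along which they close (so a half turn about z gives the same grasp; the last joint's range is limited). The gripper opens to 88 mm and grips with 3 to 60 N. Pads are 19 mm wide; open, the fingers measure 130 mm over their backs; the gripper's body (78 mm by 193 mm) begins 47 mm behind the grasp point.
Start: joints at [87.84, 20.546, 0.682, 0, -70.136, -16.507], TCP at [0.216, 0.639, 0.246] pointing down, gripper open.
Joint ranges: [-176.03, 176.03], [-82.01, 121.73], [-58.28, 71.71], [-173.87, 95.51], [-174.79, -0.11], [-173.66, 173.66]. Speed limits (degrees/s): [136.94, 136.94, 172.46, 180, 180, 180].

INTERFACE

Orientations are given as [roll, pitch, yaw] about the fixed x, y, z axes, in that order (R = Rz(yaw) Ry(pitch) Rx(roll)).
In Python, from plant import r gives the robot as it stands. The module is installed in compiled form; this text tells all that it offers.
- The arm moves only by the tool jog_arm, never from a script. Its argument "deltas" is a list that holds one entry, the list of rows, each a list of 5 numbers: the opening, from -1 (shut) to 1 (fully open), then the shift along the world's x, y, z in cm, then the turn about the world's z in rad. In form: [[[claw, dx, dy, dz, turn], ...]]. A call has 1 to 8 rows; each row shifts and turns the commanded pose from where the row before left it; what a row does not reach is not made up. A row lasts 1/8 s, in which the tool goes at most 62.5 mm and 10.7 degrees, less where a joint would pass 70% of its speed; a pose out of reach is approached as far as the arm can. A call with a gripper value outside its range is refused whole. The fingers move at their own pace and stop on an object; "force" is the grip in N (left out, the last holds). Time passes only in rows, so rows that do not move let the fingers close. It gives the time, the measured TCP pose, the force, the opening and the grip force at its end, in the units of the state.
- r.get_state(): the state, without advancing time (a new reading comes with each control period).
- r.capture(name): name is "scene" or "top" or "wrist"; returns the picture (400x640x3 uint8, blue, green, red); there is no depth.
- r.camera_info(name): a dict with "fx", "fy", "cx", "cy" (pixels), "k1" (the pictures are not rectified: a ray, as slopes to the right and down, at radius r is drawn at 1 + k1 r^2 times it, then the intrinsics apply), "view" (4x4, takes a point from world to camera coordinates). Camera axes: x right, y up, looking along -z (the intrinsics and any distortion apply to the point x, -y, -z); pixel columns grow to the right and rows downward; lengths in m; the calibration is good to about 2 mm. A picture is of the moment at which its call begins: read the wrist's pose just before it. camera_info takes no time and is no camera call; for the wrist camera it gives the pose at the moment of the call.
- r.close_job(): hands the job in; it is judged then, once.
The state is a dict: "time_s": time; "joints": joint angles; "qd": joint speeds; "joint_torque": joint torques, N m; "tcp_pos": TCP position; "eef_rot": TCP orientation; "contact_force": force on the tool from outside, world axes, zero at the start; "moment": the same for the moment, N m; "gripper_width": finger opening in m; "gripper_force": force on a finger pad.
Only numpy, scipy, OpenCV 4.12 (cv2) and the standard library are available. Lean on these libraries where they do the work, as an engineer would, in place of code of your own. Each camera call takes 0.05 s, during which the arm holds its last target. There are 200 camera calls.

## Working session

There is one attempt and no reset: what is moved stays moved. The work goes in short steps, Python scripts to look and compute and a tool call to move; the robot and the scene stay as the last step left them, time stands still between calls to the robot, and variables do not carry over. Pictures are saved under pics/ and viewed, at most 10 in all, crops included, and the job is handed in when it is done.

Besides the shell and the picture viewer there is one more tool, called after "Call:" by a JSON object that holds its "op" and its "data", one argument or row to a line. jog_arm: Moves the arm, as the interface text tells. Its arguments: {"type":"object","properties":{"deltas":{"type":"array"},"force":{"type":"number"}},"required":["deltas"]}

```bash
mkdir -p pics
cat > h.py <<'E'
from plant import r
import numpy as np, cv2
def ray(cam,u,v,info=None):
    c=info or r.camera_info(cam); V=np.array(c["view"])
    d=np.array([(u-c["cx"])/c["fx"],(v-c["cy"])/c["fy"]]); s=d.copy()
    for _ in range(20): s=d/(1+c["k1"]*(s@s))
    R=V[:3,:3]; o=-R.T@V[:3,3]
    return o, R.T@np.array([s[0],-s[1],-1.0])
def at_z(cam,u,v,z,info=None):
    o,d=ray(cam,u,v,info); return o+d*(z-o[2])/d[2]
def proj(cam,p,info=None):
    c=info or r.camera_info(cam); V=np.array(c["view"])
    q=V[:3,:3]@np.array(p)+V[:3,3]; s=np.array([q[0],-q[1]])/-q[2]
    s=s*(1+c["k1"]*(s@s)); return np.array([c["fx"]*s[0]+c["cx"],c["fy"]*s[1]+c["cy"]])
E
python3 - <<'E'
from h import *
for n in ("scene","top"):
    cv2.imwrite(f"pics/{n}0.png",r.capture(n)); o,d=ray(n,320,200); print(n,o.round(3),d.round(3))
s=r.get_state(); print({k:np.round(v,3) if not isinstance(v,dict) else v for k,v in s.items()})
E
```

```text
scene [ 1.007 -0.311  0.967] [-0.455  0.342 -0.822]
top [0.385 0.06  1.127] [ 0.148 -0.004 -0.989]
{'time_s': np.float64(0.1), 'joints': array([ 8.7840e+01,  2.0586e+01,  6.4100e-01, -1.9000e-02, -7.0136e+01,
       -1.6507e+01]), 'qd': array([-0.008, -0.105,  0.132, -0.024, -0.022, -0.036]), 'joint_torque': array([-0.0000e+00, -5.8416e+01,  2.9375e+01,  7.0150e+00,  1.0000e-02,
       -0.0000e+00]), 'tcp_pos': array([0.216, 0.639, 0.245]), 'eef_rot': array([ 1.79917e+02, -6.00000e-03, -1.86740e+01]), 'contact_force': array([-0.342,  0.523,  0.089]), 'moment': array([ 0.023,  0.042, -0.042]), 'gripper_force': np.float64(0.0), 'gripper_width': np.float64(0.088)}
```

View pics/top0.png

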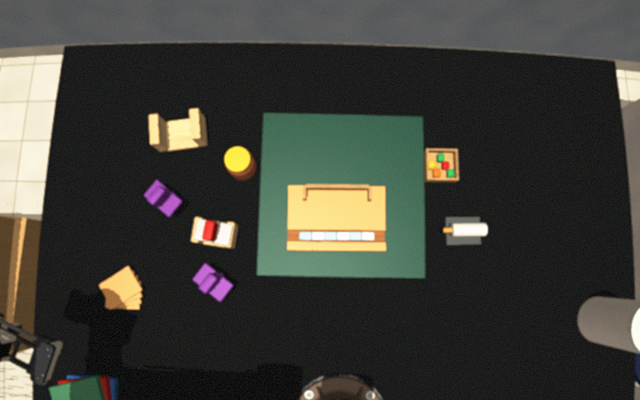

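View pics/scene0.png

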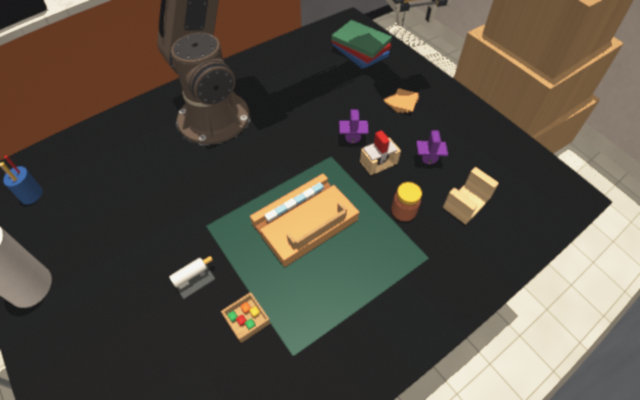

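In the top picture, the roller-like things are red (210,231), purple (163,198) and purple (213,282). I choose the red one. The stand-like things are the small one under the roller (214,233) and the larger empty one (178,132), and I choose the small one. The base is at (336,218) with the trim along row 236. The jar is at (238,162), the tray at (442,164) and the glue gun at (465,230). I'll check the choice in a crop.

Run:
```python
from h import *
im=cv2.imread("pics/top0.png")
a=cv2.resize(im[195:265,175:255],(640,560),interpolation=cv2.INTER_CUBIC)
cv2.imwrite("pics/c1.png",a)
b=cv2.resize(im[175:260,280:395],(800,591),interpolation=cv2.INTER_CUBIC)
cv2.imwrite("pics/c2.png",b)
```

```text
(no output)
```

View pics/c1.png

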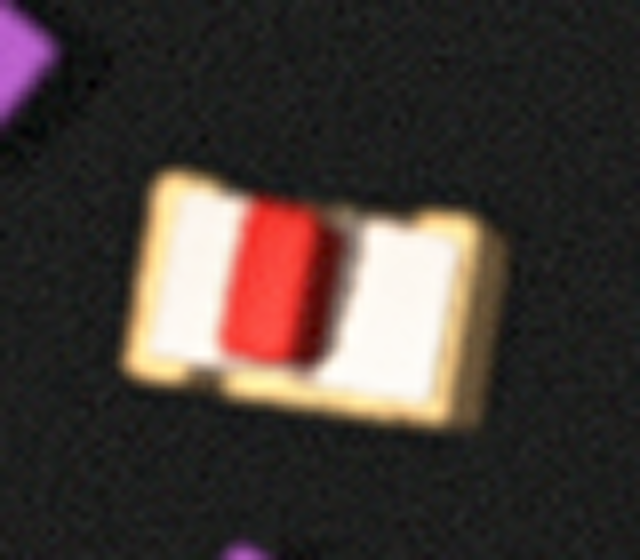

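View pics/c2.png

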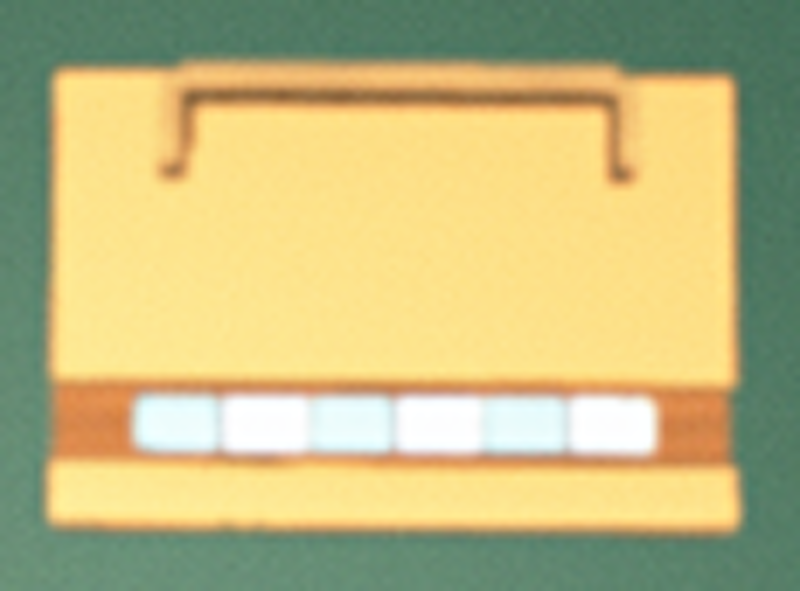

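The red roller hangs in the small stand, slightly yawed. The trim's ends are in the c2 crop at about (133,424) and (657,428).

Run:
```python
from h import *
def m(pts,s,off,z): return np.array([at_z("top",(u+.5)/s-.5+off[0],(v+.5)/s-.5+off[1],z) for u,v in pts])
def rep(n,P):
    print(n,"ctr",P.mean(0).round(4))
    for i in range(len(P)):
        d=P[(i+1)%len(P)]-P[i]; print("   ",P[i].round(4),"len",np.linalg.norm(d).round(4),"ang",np.degrees(np.arctan2(d[1],d[0])).round(1))
rep("plate z64",m([(178,192),(460,235),(440,405),(150,362)],8,(175,195),.064))
rep("handle z114",m([(250,200),(318,206),(300,362),(222,354)],8,(175,195),.114))
rep("stand z56",m([(155,178),(478,222),(448,420),(125,375)],8,(175,195),.056))
s=800/115
rep("board z36",m([(54,70),(736,76),(740,528),(48,522)],s,(280,175),.036))
rep("trim z46",m([(133,424),(657,428)],s,(280,175),.0465))
```

```text
plate z64 ctr [0.4622 0.3104 0.064 ]
    [0.4931 0.351  0.064 ] len 0.0868 ang -97.3
    [0.4821 0.2649 0.064 ] len 0.0509 ang 175.7
    [0.4314 0.2687 0.064 ] len 0.0886 ang 83.1
    [0.442  0.3567 0.064 ] len 0.0515 ang -6.4
handle z114 ctr [0.4634 0.3086 0.114 ]
    [0.4862 0.3163 0.114 ] len 0.0198 ang -93.7
    [0.4849 0.2965 0.114 ] len 0.0446 ang 176.2
    [0.4404 0.2995 0.114 ] len 0.0226 ang 85.7
    [0.4421 0.3221 0.114 ] len 0.0445 ang -7.5
stand z56 ctr [0.4627 0.314  0.056 ]
    [0.498  0.3605 0.056 ] len 0.0999 ang -96.4
    [0.4869 0.2612 0.056 ] len 0.0599 ang 173.8
    [0.4274 0.2677 0.056 ] len 0.0993 ang 83.7
    [0.4383 0.3664 0.056 ] len 0.06 ang -5.6
board z36 ctr [0.5063 0.0152 0.036 ]
    [0.585  0.1376 0.036 ] len 0.2429 ang -89.3
    [ 0.5878 -0.1053  0.036 ] len 0.1605 ang -179.6
    [ 0.4273 -0.1065  0.036 ] len 0.2417 ang 90.5
    [0.4251 0.1351 0.036 ] len 0.1599 ang 0.9
trim z46 ctr [0.4601 0.015  0.0465]
    [0.4591 0.1059 0.0465] len 0.1818 ang -89.4
    [ 0.4611 -0.0759  0.0465] len 0.1818 ang 90.6
```

Call:
{"op": "jog_arm", "data": {
  "deltas": [
    [[1,3.1,-4.1,0,0.0266],[1,3.1,-4.1,0,0.0266],[1,3.1,-4.1,0,0.0266],[1,3.1,-4.1,0,0.0266],[1,3.1,-4.1,0,0.0266],[1,3.1,-4.1,0,0.0266],[1,3.1,-4.1,0,0.0266],[1,3.0,-4.2,0,0.0266]]
  ]
}}

```text
time_s: 1.1
tcp_pos: [0.4637, 0.3089, 0.2454]
eef_rot: [180.0, 0.0, -6.4]
contact_force: [1.0, -0.4, 0.3]
gripper_width: 0.0877
gripper_force: 0.0
```

Run:
```python
from h import *
i=r.camera_info("wrist"); im=r.capture("wrist"); 
print(r.get_state()["tcp_pos"])
import json; json.dump({k:np.array(v).tolist() for k,v in i.items()},open("w1.json","w"))
y,b=r.get_state()["eef_rot"][2],[.463,.309]
c,s=np.cos(np.radians(-6.4)),np.sin(np.radians(-6.4))
for sx,sy in((-1,-1),(1,-1),(1,1),(-1,1)):
    p=[.463+c*sx*.023-s*sy*.012,.309+s*sx*.023+c*sy*.012,.114]; q=proj("wrist",p,i); print(q.round(1)); cv2.circle(im,tuple(int(v) for v in q),2,(0,255,0),-1)
cv2.imwrite("pics/w1.png",im)
```

```text
[0.46557725 0.30498981 0.24531372]
[337.3 217.5]
[337.9 166.5]
[309.8 166.5]
[310.4 217.5]
```

View pics/w1.png

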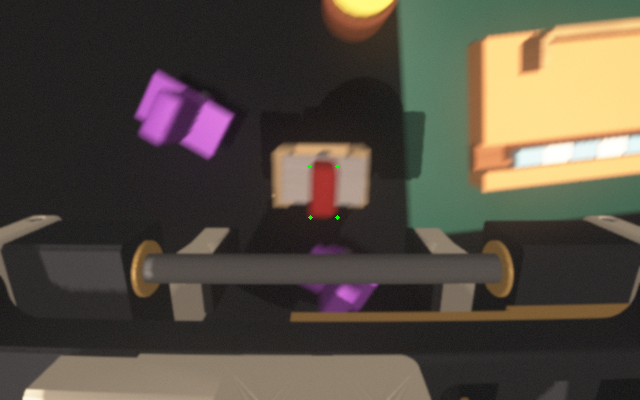

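The roller handle in the wrist image, at columns 311–336 and rows 163–217, agrees with the projected green corners. I'll descend.

Call:
{"op": "jog_arm", "data": {
  "deltas": [
    [[1,0,0,-2.5,0],[1,0,0,-3,0],[1,0,0,-3,0],[1,0,0,-2.5,0],[1,0,0,0,0],[1,0,0,0,0]]
  ]
}}

```text
time_s: 1.9
tcp_pos: [0.4634, 0.3108, 0.1364]
eef_rot: [-180.0, -0.0, -6.5]
contact_force: [-0.0, -1.5, 0.5]
gripper_width: 0.0881
gripper_force: 0.0
```

Call:
{"op": "jog_arm", "data": {
  "deltas": [
    [[1,0,0,-2,0],[1,0,0,-2,0],[1,0,0,0,0],[-1,0,0,0,0],[-1,0,0,0,0],[-1,0,0,0,0],[-1,0,0,0,0],[-1,0,0,0,0]]
  ],
  "force": 50
}}

```text
time_s: 2.9
tcp_pos: [0.4631, 0.3105, 0.0957]
eef_rot: [-180.0, -0.0, -6.5]
contact_force: [-0.1, -0.1, 0.3]
gripper_width: 0.0434
gripper_force: 0.0
```

Run:
```python
from h import *
for _ in range(3):
    s=r.get_state(); print([np.round(s[k],4) for k in("time_s","tcp_pos","eef_rot","contact_force","gripper_width","gripper_force")])
```

```text
[np.float64(2.9), array([0.4631, 0.3105, 0.0957]), array([-1.799948e+02, -2.800000e-03, -6.470300e+00]), array([-0.1046, -0.1018,  0.3098]), np.float64(0.0434), np.float64(0.0)]
[np.float64(2.9), array([0.4631, 0.3105, 0.0957]), array([-1.799948e+02, -2.800000e-03, -6.470300e+00]), array([-0.1046, -0.1018,  0.3098]), np.float64(0.0434), np.float64(0.0)]
[np.float64(2.9), array([0.4631, 0.3105, 0.0957]), array([-1.799948e+02, -2.800000e-03, -6.470300e+00]), array([-0.1046, -0.1018,  0.3098]), np.float64(0.0434), np.float64(0.0)]
```

Still closing.

Call:
{"op": "jog_arm", "data": {
  "deltas": [
    [[-1,0,0,0,0],[-1,0,0,0,0],[-1,0,0,0,0],[-1,0,0,0,0]]
  ]
}}

```text
time_s: 3.4
tcp_pos: [0.4631, 0.3105, 0.0955]
eef_rot: [-180.0, -0.0, -6.5]
contact_force: [0.6, 0.6, -1.2]
gripper_width: 0.024
gripper_force: 49.4
```

Call:
{"op": "jog_arm", "data": {
  "deltas": [
    [[-1,0,0,1,0],[-1,0,0,2,0],[-1,0,0,2.5,0],[-1,0,0,1.5,0],[-1,0,-2,0,0.03],[-1,0,-4,0,0.03],[-1,0,-4,0,0.03],[-1,0,-4,0,0.032]]
  ],
  "force": 60
}}

```text
time_s: 4.4
tcp_pos: [0.4625, 0.1691, 0.1655]
eef_rot: [180.0, 0.0, 0.6]
contact_force: [0.4, 0.5, -3.6]
gripper_width: 0.024
gripper_force: 59.3
```

Call:
{"op": "jog_arm", "data": {
  "deltas": [
    [[-1,-0.1,-4,0,0],[-1,-0.1,-3,0,0],[-1,-0.1,-1,0,0],[-1,0,0,0,0],[-1,0,0,0,0]]
  ]
}}

```text
time_s: 5.03
tcp_pos: [0.4603, 0.0912, 0.1657]
eef_rot: [-180.0, -0.0, 0.5]
contact_force: [0.0, -0.2, -4.1]
gripper_width: 0.0236
gripper_force: 59.3
```

Run:
```python
from h import *
j=r.camera_info("wrist"); cv2.imwrite("pics/w2.png",r.capture("wrist"))
cv2.imwrite("pics/s2.png",cv2.resize(r.capture("scene")[120:270,220:420],(800,600),interpolation=cv2.INTER_CUBIC))
s=r.get_state(); print([np.round(s[k],4) for k in("time_s","tcp_pos","eef_rot","contact_force","moment","gripper_width","gripper_force")])
```

```text
[np.float64(5.125), array([0.4602, 0.0913, 0.1656]), array([-1.799953e+02, -4.200000e-03,  5.655000e-01]), array([-0.1678,  0.1363, -5.0608]), array([-0.079 , -0.0094,  0.039 ]), np.float64(0.0235), np.float64(59.3469)]
```

View pics/s2.png

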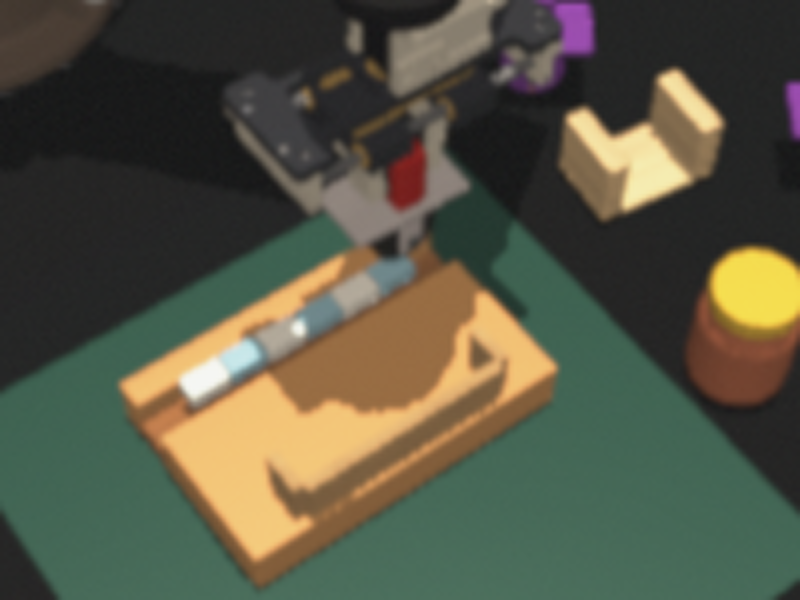

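The roller hangs straight in the grip over link 6, and the stand is empty and clear.

Call:
{"op": "jog_arm", "data": {
  "deltas": [
    [[-1,0,0,-1,0],[-1,0,0,-0.5,0],[-1,0,0,-0.2,0],[-1,0,0,-0.2,0],[-1,0,0,0,0]]
  ]
}}

```text
time_s: 5.75
tcp_pos: [0.4601, 0.0904, 0.1465]
eef_rot: [180.0, 0.0, 0.5]
contact_force: [0.5, 1.2, -4.7]
gripper_width: 0.0235
gripper_force: 59.3
```

Call:
{"op": "jog_arm", "data": {
  "deltas": [
    [[-1,0,0,-0.15,0],[-1,0,0,-0.15,0],[-1,0,0,-0.1,0],[-1,0,0,0,0]]
  ]
}}

```text
time_s: 6.25
tcp_pos: [0.46, 0.0904, 0.1425]
eef_rot: [180.0, 0.0, 0.5]
contact_force: [1.1, 0.7, -3.7]
gripper_width: 0.0237
gripper_force: 59.3
```

Call:
{"op": "jog_arm", "data": {
  "deltas": [
    [[-1,0,0,-0.1,0],[-1,0,0,-0.1,0],[-1,0,0,0,0]]
  ]
}}

```text
time_s: 6.62
tcp_pos: [0.46, 0.0904, 0.1405]
eef_rot: [180.0, 0.0, 0.5]
contact_force: [0.7, -0.6, -4.4]
gripper_width: 0.024
gripper_force: 59.3
```

Call:
{"op": "jog_arm", "data": {
  "deltas": [
    [[-1,0,0,-0.1,0],[-1,0,0,-0.1,0],[-1,0,0,0,0]]
  ]
}}

```text
time_s: 7.0
tcp_pos: [0.46, 0.0904, 0.1384]
eef_rot: [180.0, 0.0, 0.5]
contact_force: [0.2, -0.4, -3.9]
gripper_width: 0.0237
gripper_force: 59.3
```

Call:
{"op": "jog_arm", "data": {
  "deltas": [
    [[-1,0,0,-0.1,0],[-1,0,0,-0.1,0],[-1,0,0,0,0]]
  ]
}}

```text
time_s: 7.38
tcp_pos: [0.4602, 0.0905, 0.1368]
eef_rot: [-180.0, -0.0, 0.5]
contact_force: [-1.8, -0.5, -0.4]
gripper_width: 0.0238
gripper_force: 59.3
```

Call:
{"op": "jog_arm", "data": {
  "deltas": [
    [[-1,0,0,-0.1,0],[-1,0,0,-0.1,0],[-1,0,0,0,0]]
  ]
}}

```text
time_s: 7.75
tcp_pos: [0.4602, 0.0906, 0.1346]
eef_rot: [-180.0, -0.0, 0.5]
contact_force: [-0.2, -0.1, 2.1]
gripper_width: 0.024
gripper_force: 59.3
```

Call:
{"op": "jog_arm", "data": {
  "deltas": [
    [[-1,0,0,-0.1,0],[-1,0,0,0,0]]
  ]
}}

```text
time_s: 8.0
tcp_pos: [0.4605, 0.0906, 0.1344]
eef_rot: [-180.0, -0.1, 0.5]
contact_force: [-3.1, -0.3, 9.6]
gripper_width: 0.024
gripper_force: 59.4
```

Link 6 stops hard at TCP z ≈ 0.1344 with about 14 N. I'll roll to its outer end and then back to link 5.

Call:
{"op": "jog_arm", "data": {
  "deltas": [
    [[-1,0,0.3,0,0],[-1,0,0.4,0,0],[-1,0,0.3,0,0],[-1,0,0,0,0]]
  ]
}}

```text
time_s: 8.5
tcp_pos: [0.4605, 0.1009, 0.1343]
eef_rot: [-180.0, -0.1, 0.6]
contact_force: [-3.1, 1.4, 8.2]
gripper_width: 0.0241
gripper_force: 59.4
```

Call:
{"op": "jog_arm", "data": {
  "deltas": [
    [[-1,0,-0.4,0,0],[-1,0,-0.5,0,0],[-1,0,-0.5,0,0],[-1,0,-0.4,0,0],[-1,0,-0.3,0,0]]
  ]
}}

```text
time_s: 9.12
tcp_pos: [0.4605, 0.0799, 0.1344]
eef_rot: [-179.9, -0.1, 0.5]
contact_force: [-3.3, 2.3, 8.8]
gripper_width: 0.0237
gripper_force: 59.4
```

Call:
{"op": "jog_arm", "data": {
  "deltas": [
    [[-1,0,-0.4,0,0],[-1,0,-0.5,0,0],[-1,0,-0.5,0,0],[-1,0,-0.5,0,0],[-1,0,0,0,0]]
  ]
}}

```text
time_s: 9.75
tcp_pos: [0.4601, 0.0601, 0.1335]
eef_rot: [180.0, 0.0, 0.5]
contact_force: [-0.4, -0.2, 1.9]
gripper_width: 0.0237
gripper_force: 59.4
```

Call:
{"op": "jog_arm", "data": {
  "deltas": [
    [[-1,0,0,-0.1,0],[-1,0,0,0,0]]
  ]
}}

```text
time_s: 10.0
tcp_pos: [0.4602, 0.0605, 0.133]
eef_rot: [180.0, -0.0, 0.5]
contact_force: [-1.9, -0.2, 6.3]
gripper_width: 0.0236
gripper_force: 59.4
```

Call:
{"op": "jog_arm", "data": {
  "deltas": [
    [[-1,0,0,-0.05,0],[-1,0,0,0,0]]
  ]
}}

```text
time_s: 10.25
tcp_pos: [0.4603, 0.0606, 0.1328]
eef_rot: [180.0, -0.0, 0.5]
contact_force: [-3.6, -0.9, 10.4]
gripper_width: 0.0236
gripper_force: 59.4
```

Call:
{"op": "jog_arm", "data": {
  "deltas": [
    [[-1,0,-0.4,0,0],[-1,0,-0.5,0,0],[-1,0,-0.5,0,0],[-1,0,-0.5,0,0],[-1,0,0,0,0]]
  ]
}}

```text
time_s: 10.88
tcp_pos: [0.4602, 0.0413, 0.1325]
eef_rot: [180.0, -0.0, 0.5]
contact_force: [-1.9, -1.4, 6.1]
gripper_width: 0.024
gripper_force: 59.4
```

Call:
{"op": "jog_arm", "data": {
  "deltas": [
    [[-1,0,-0.4,0,0],[-1,0,-0.4,0,0],[-1,0,-0.3,0,0],[-1,0,0,0,0]]
  ]
}}

```text
time_s: 11.38
tcp_pos: [0.46, 0.0302, 0.132]
eef_rot: [180.0, 0.0, 0.5]
contact_force: [-0.5, 0.4, 1.4]
gripper_width: 0.0235
gripper_force: 59.4
```

Call:
{"op": "jog_arm", "data": {
  "deltas": [
    [[-1,0,0,-0.1,0],[-1,0,0,0,0]]
  ]
}}

```text
time_s: 11.62
tcp_pos: [0.4602, 0.0305, 0.1314]
eef_rot: [180.0, -0.0, 0.5]
contact_force: [-2.2, -0.8, 6.8]
gripper_width: 0.0239
gripper_force: 59.4
```

Call:
{"op": "jog_arm", "data": {
  "deltas": [
    [[-1,0,0,-0.05,0],[-1,0,0,0,0]]
  ]
}}

```text
time_s: 11.88
tcp_pos: [0.4603, 0.0305, 0.1314]
eef_rot: [180.0, -0.0, 0.5]
contact_force: [-4.3, -0.5, 11.6]
gripper_width: 0.0238
gripper_force: 59.4
```

Call:
{"op": "jog_arm", "data": {
  "deltas": [
    [[-1,0,-0.4,0,0],[-1,0,-0.5,0,0],[-1,0,-0.5,0,0],[-1,0,-0.5,0,0],[-1,0,0,0,0]]
  ]
}}

```text
time_s: 12.5
tcp_pos: [0.4604, 0.0113, 0.131]
eef_rot: [180.0, -0.0, 0.5]
contact_force: [-1.7, -1.9, 5.8]
gripper_width: 0.0236
gripper_force: 59.4
```

Call:
{"op": "jog_arm", "data": {
  "deltas": [
    [[-1,0,-0.4,0,0],[-1,0,-0.4,0,0],[-1,0,-0.3,0,0],[-1,0,0,0,0]]
  ]
}}

```text
time_s: 13.0
tcp_pos: [0.4602, 0.0007, 0.1305]
eef_rot: [-180.0, -0.0, 0.5]
contact_force: [-0.2, 3.5, 1.4]
gripper_width: 0.0239
gripper_force: 59.4
```

Call:
{"op": "jog_arm", "data": {
  "deltas": [
    [[-1,0,0,-0.1,0],[-1,0,0,0,0]]
  ]
}}

```text
time_s: 13.25
tcp_pos: [0.4604, 0.0009, 0.1301]
eef_rot: [-180.0, -0.0, 0.5]
contact_force: [-2.4, 3.8, 6.7]
gripper_width: 0.0241
gripper_force: 59.4
```

Call:
{"op": "jog_arm", "data": {
  "deltas": [
    [[-1,0,0,-0.05,0],[-1,0,0,0,0]]
  ]
}}

```text
time_s: 13.5
tcp_pos: [0.4605, 0.001, 0.13]
eef_rot: [-180.0, -0.1, 0.5]
contact_force: [-3.8, 4.4, 12.7]
gripper_width: 0.0235
gripper_force: 59.4
```

Call:
{"op": "jog_arm", "data": {
  "deltas": [
    [[-1,0,-0.2,0.03,0],[-1,0,-0.3,0,0],[-1,0,-0.3,0,0]]
  ]
}}

```text
time_s: 13.88
tcp_pos: [0.4605, -0.0071, 0.13]
eef_rot: [-180.0, -0.1, 0.5]
contact_force: [-2.2, 2.7, 9.3]
gripper_width: 0.0233
gripper_force: 59.4
```

Call:
{"op": "jog_arm", "data": {
  "deltas": [
    [[-1,0,-0.3,0,0],[-1,0,-0.3,0,0],[-1,0,-0.4,0,0],[-1,0,0,0,0]]
  ]
}}

```text
time_s: 14.38
tcp_pos: [0.4603, -0.0179, 0.1297]
eef_rot: [180.0, -0.0, 0.5]
contact_force: [-0.4, -1.7, 5.7]
gripper_width: 0.0239
gripper_force: 59.4
```

Call:
{"op": "jog_arm", "data": {
  "deltas": [
    [[-1,0,-0.4,0,0],[-1,0,-0.4,0,0],[-1,0,-0.4,0,0],[-1,0,0,0,0]]
  ]
}}

```text
time_s: 14.88
tcp_pos: [0.4602, -0.0294, 0.1293]
eef_rot: [-180.0, -0.0, 0.5]
contact_force: [-0.5, 3.6, 1.8]
gripper_width: 0.0241
gripper_force: 59.4
```

Call:
{"op": "jog_arm", "data": {
  "deltas": [
    [[-1,0,0,-0.1,0],[-1,0,0,0,0]]
  ]
}}

```text
time_s: 15.12
tcp_pos: [0.4603, -0.0292, 0.1289]
eef_rot: [-180.0, -0.0, 0.5]
contact_force: [-2.0, 4.7, 9.1]
gripper_width: 0.0239
gripper_force: 59.4
```

Call:
{"op": "jog_arm", "data": {
  "deltas": [
    [[-1,0,0,-0.04,0],[-1,0,0,0,0]]
  ]
}}

```text
time_s: 15.38
tcp_pos: [0.4604, -0.0292, 0.1288]
eef_rot: [-180.0, -0.1, 0.5]
contact_force: [-3.5, 5.1, 12.9]
gripper_width: 0.0236
gripper_force: 59.4
```

Call:
{"op": "jog_arm", "data": {
  "deltas": [
    [[-1,0,-0.2,0.03,0],[-1,0,-0.3,0,0],[-1,0,-0.3,0,0]]
  ]
}}

```text
time_s: 15.75
tcp_pos: [0.4603, -0.0373, 0.1289]
eef_rot: [-180.0, -0.0, 0.5]
contact_force: [-2.3, 3.9, 9.2]
gripper_width: 0.0237
gripper_force: 59.4
```

Call:
{"op": "jog_arm", "data": {
  "deltas": [
    [[-1,0,-0.3,0,0],[-1,0,-0.3,0,0],[-1,0,-0.4,0,0],[-1,0,0,0,0]]
  ]
}}

```text
time_s: 16.25
tcp_pos: [0.4603, -0.0481, 0.1292]
eef_rot: [179.9, -0.0, 0.6]
contact_force: [-2.5, -0.7, 12.6]
gripper_width: 0.0238
gripper_force: 59.4
```

Call:
{"op": "jog_arm", "data": {
  "deltas": [
    [[-1,0,-0.4,0,0],[-1,0,-0.4,0,0],[-1,0,-0.4,0,0],[-1,0,0,0,0]]
  ]
}}

```text
time_s: 16.75
tcp_pos: [0.4603, -0.0602, 0.1292]
eef_rot: [179.9, -0.0, 0.5]
contact_force: [-2.1, 0.1, 12.5]
gripper_width: 0.0237
gripper_force: 59.4
```

All links have reached stops. I'll roll to the -y end, then make a full return pass at about 15 N that follows the felt heights.

Call:
{"op": "jog_arm", "data": {
  "deltas": [
    [[-1,0,-0.3,0,0],[-1,0,-0.4,0,0],[-1,0,-0.4,0,0],[-1,0,0,0,0],[-1,0,0.3,0,0],[-1,0,0.4,0,0],[-1,0,0.4,0,0],[-1,0,0.4,0,0]]
  ]
}}

```text
time_s: 17.75
tcp_pos: [0.4602, -0.056, 0.1292]
eef_rot: [179.9, -0.0, 0.6]
contact_force: [-2.7, -0.2, 12.7]
gripper_width: 0.0235
gripper_force: 59.4
```

Call:
{"op": "jog_arm", "data": {
  "deltas": [
    [[-1,0,0.5,0,0],[-1,0,0.6,-0.02,0],[-1,0,0.5,-0.01,0],[-1,0,0.5,-0.02,0],[-1,0,0.5,0,0],[-1,0,0,0,0]]
  ]
}}

```text
time_s: 18.5
tcp_pos: [0.4605, -0.0296, 0.1287]
eef_rot: [180.0, -0.1, 0.6]
contact_force: [-2.4, 0.6, 11.9]
gripper_width: 0.024
gripper_force: 59.4
```

Call:
{"op": "jog_arm", "data": {
  "deltas": [
    [[-1,0,0.4,0,0],[-1,0,0.3,0.02,0],[-1,0,0.3,0.07,0],[-1,0,0.4,0.04,0],[-1,0,0.5,0,0],[-1,0,0.5,0,0],[-1,0,0.5,0,0],[-1,0,0,0,0]]
  ]
}}

```text
time_s: 19.5
tcp_pos: [0.4607, -0.0003, 0.1299]
eef_rot: [180.0, -0.1, 0.6]
contact_force: [-1.0, -0.3, 10.6]
gripper_width: 0.0239
gripper_force: 59.4
```

Call:
{"op": "jog_arm", "data": {
  "deltas": [
    [[-1,0,0.4,0,0],[-1,0,0.3,0.02,0],[-1,0,0.3,0.07,0],[-1,0,0.4,0.05,0],[-1,0,0.5,0,0],[-1,0,0.5,0,0],[-1,0,0.6,0,0],[-1,0,0,0,0]]
  ]
}}

```text
time_s: 20.5
tcp_pos: [0.461, 0.0301, 0.1314]
eef_rot: [-180.0, -0.1, 0.6]
contact_force: [-0.5, 0.9, 10.8]
gripper_width: 0.0241
gripper_force: 59.4
```

Call:
{"op": "jog_arm", "data": {
  "deltas": [
    [[-1,0,0.4,0,0],[-1,0,0.3,0.02,0],[-1,0,0.3,0.08,0],[-1,0,0.4,0.05,0],[-1,0,0.5,0,0],[-1,0,0.5,0,0],[-1,0,0.6,0,0],[-1,0,0,0,0]]
  ]
}}

```text
time_s: 21.5
tcp_pos: [0.4612, 0.0604, 0.1329]
eef_rot: [-180.0, -0.1, 0.6]
contact_force: [0.7, 0.1, 9.5]
gripper_width: 0.024
gripper_force: 59.4
```

Call:
{"op": "jog_arm", "data": {
  "deltas": [
    [[-1,0,0.4,0,0],[-1,0,0.3,0.02,0],[-1,0,0.3,0.08,0],[-1,0,0.4,0.05,0],[-1,0,0.5,0,0],[-1,0,0.5,0,0],[-1,0,0.6,0,0],[-1,0,0,0,0]]
  ]
}}

```text
time_s: 22.5
tcp_pos: [0.4614, 0.0905, 0.1344]
eef_rot: [-179.9, -0.2, 0.6]
contact_force: [2.7, 0.7, 9.7]
gripper_width: 0.0237
gripper_force: 59.4
```

Call:
{"op": "jog_arm", "data": {
  "deltas": [
    [[-1,0,0.5,0,0],[-1,0,0.4,0,0],[-1,0,0,1,0],[-1,0,0,3,0],[-1,0,2,0,-0.025],[-1,0,4,0,-0.025],[-1,0,4,0,-0.025],[-1,0,4,0,-0.025]]
  ]
}}

```text
time_s: 23.5
tcp_pos: [0.4583, 0.2385, 0.1724]
eef_rot: [179.9, 0.2, -5.3]
contact_force: [1.0, -0.1, -5.0]
gripper_width: 0.0237
gripper_force: 59.3
```

Call:
{"op": "jog_arm", "data": {
  "deltas": [
    [[-1,0.2,4,0,-0.024],[-1,0.1,2,0,0],[-1,0,1,0,0],[-1,0,0,0,0],[-1,0,0,0,0],[-1,0,0,0,0]]
  ]
}}

```text
time_s: 24.25
tcp_pos: [0.463, 0.3076, 0.1736]
eef_rot: [180.0, 0.0, -6.6]
contact_force: [0.7, -0.3, -4.2]
gripper_width: 0.0241
gripper_force: 59.3
```

Run:
```python
from h import *
cv2.imwrite("pics/w3.png",r.capture("wrist"))
a=cv2.resize(r.capture("scene")[90:240,240:440],(800,600),interpolation=cv2.INTER_CUBIC)
cv2.imwrite("pics/s3.png",a)
s=r.get_state(); print([np.round(s[k],4) for k in("time_s","tcp_pos","eef_rot","contact_force","moment")])
```

```text
[np.float64(24.35), array([0.4631, 0.3079, 0.1737]), array([-1.799903e+02, -2.900000e-03, -6.627400e+00]), array([ 0.5666,  0.519 , -2.8682]), array([-0.0188, -0.0416,  0.0256])]
```

View pics/s3.png

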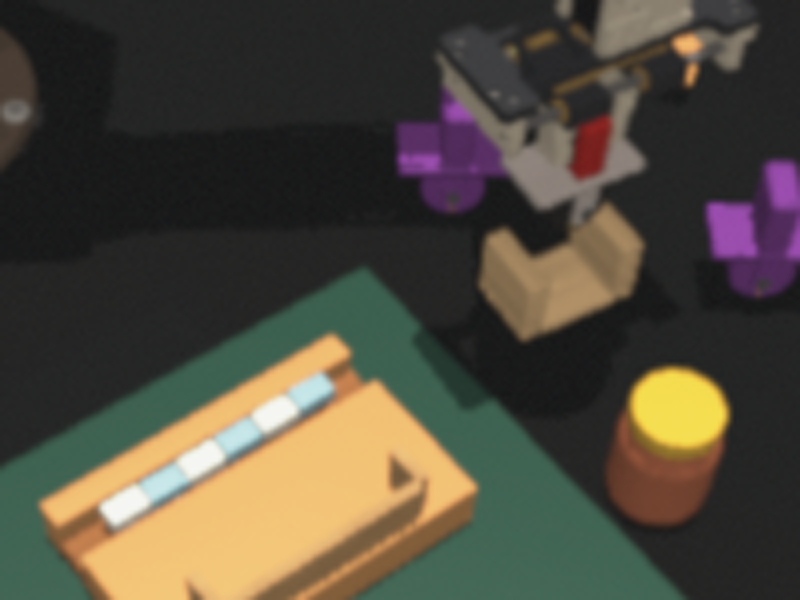

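The trim lies low and even, and the roller hangs level over the empty stand. I'll centre it in y and lower it.

Call:
{"op": "jog_arm", "data": {
  "deltas": [
    [[-1,0,0.4,0,0],[-1,0,0,-1.5,0],[-1,0,0,-1.5,0],[-1,0,0,-1,0],[-1,0,0,-0.5,0],[-1,0,0,-0.5,0],[-1,0,0,0,0]]
  ]
}}

```text
time_s: 25.22
tcp_pos: [0.463, 0.3124, 0.1232]
eef_rot: [180.0, 0.0, -6.6]
contact_force: [0.5, -0.2, -4.4]
gripper_width: 0.0238
gripper_force: 59.3
```

Call:
{"op": "jog_arm", "data": {
  "deltas": [
    [[-1,0,0,-0.6,0],[-1,0,0,-0.6,0],[-1,0,0,-0.6,0],[-1,0,0,-0.5,0],[-1,0,0,-0.2,0],[-1,0,0,0,0]]
  ]
}}

```text
time_s: 25.98
tcp_pos: [0.463, 0.3124, 0.0983]
eef_rot: [180.0, 0.0, -6.6]
contact_force: [-1.0, -0.2, -3.9]
gripper_width: 0.0241
gripper_force: 59.3
```

Call:
{"op": "jog_arm", "data": {
  "deltas": [
    [[-1,0,0,-0.1,0],[-1,0,0,-0.1,0],[-1,0,0,0,0]]
  ]
}}

```text
time_s: 26.35
tcp_pos: [0.463, 0.3124, 0.0964]
eef_rot: [180.0, 0.0, -6.6]
contact_force: [0.0, -0.4, -4.6]
gripper_width: 0.0241
gripper_force: 59.3
```

Call:
{"op": "jog_arm", "data": {
  "deltas": [
    [[-1,0,0,-0.05,0],[-1,0,0,0,0]]
  ]
}}

```text
time_s: 26.6
tcp_pos: [0.463, 0.3125, 0.096]
eef_rot: [180.0, 0.0, -6.6]
contact_force: [0.0, 0.0, -3.9]
gripper_width: 0.0234
gripper_force: 59.3
```

Call:
{"op": "jog_arm", "data": {
  "deltas": [
    [[-1,0,0,-0.05,0],[-1,0,0,-0.04,0],[-1,0,0,0,0]]
  ]
}}

```text
time_s: 26.98
tcp_pos: [0.4631, 0.3125, 0.0955]
eef_rot: [-180.0, -0.0, -6.6]
contact_force: [-2.5, -1.0, 3.3]
gripper_width: 0.0237
gripper_force: 59.4
```

It rests on the uprights at the same height as at the pick-up. I'll release it.

Call:
{"op": "jog_arm", "data": {
  "deltas": [
    [[-1,0,0,0.04,0],[0.2,0,0,0,0],[0.2,0,0,0,0],[0.2,0,0,0,0],[0.2,0,0,0,0],[0.2,0,0,0,0],[0.2,0,0,0,0]]
  ]
}}

```text
time_s: 27.85
tcp_pos: [0.4631, 0.3125, 0.0955]
eef_rot: [180.0, -0.0, -6.6]
contact_force: [0.9, 1.0, 0.3]
gripper_width: 0.0524
gripper_force: 0.0
```

Call:
{"op": "jog_arm", "data": {
  "deltas": [
    [[0.2,0,0,1,0],[0.2,0,0,2,0],[0.2,0,0,3,0],[0.2,0,0,4,0],[0.2,-1,-2,3,0],[0.2,-1,5,0,0],[0.2,-1,5,0,0],[0.2,0,0,0,0]]
  ]
}}

```text
time_s: 28.85
tcp_pos: [0.4325, 0.3952, 0.226]
eef_rot: [-180.0, -0.0, -6.4]
contact_force: [-0.4, -0.5, -0.6]
gripper_width: 0.0525
gripper_force: 0.0
```

Run:
```python
from h import *
a=cv2.resize(r.capture("scene")[90:240,240:440],(640,480),interpolation=cv2.INTER_CUBIC)
cv2.imwrite("pics/s4.png",a)
s=r.get_state(); print([np.round(s[k],4) for k in("time_s","tcp_pos","contact_force","gripper_width")])
```

```text
[np.float64(28.9), array([0.4326, 0.3937, 0.2258]), array([-1.0574, -0.5637, -0.7321]), np.float64(0.0528)]
```

View pics/s4.png

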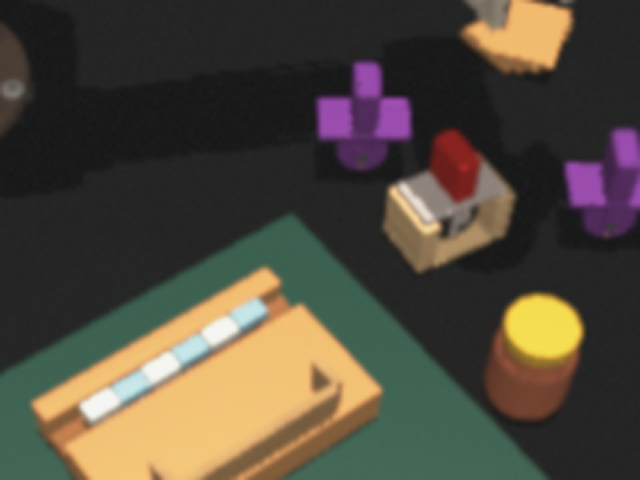

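The roller sits upright in its stand at (453,195), the trim is pressed down, and the gripper is clear. I'm handing in.

```bash
python3 -c "
from plant import r
print(r.close_job())"
```

```text
the job is handed in; nothing more can be done
None
```

The job is handed in: all six trim links were rolled until each came up against a hard stop, with readings of about 14–17 N, and the roller hangs upright and released in its own stand, at 28.9 s of the 72 s allowed.

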